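# Latch the tweezer tray and hold the steriliser's run paddle half way

## Robot

A 6-joint arm with a two-finger parallel gripper is mounted at the origin on the work surface. World frame = base frame: x ahead of the robot, y to its left, z up, the work surface at z = 0. Lengths are in mm, angles in degrees, forces in N, time in s.
With the tool pointing down it reaches from about 300 to 850 mm from the base axis. Payload 4.2 kg.
Tool frame: the origin (TCP) lies midway between the tips of the shut fingers; the grasp point (between the pads) lies 19 mm behind it (env.tcp_to_grasp is the distance from the TCP to the grasp point, in mm); z points along the fingers, x is the direction in which the jaws open and shut, and the axes are right-handed (so a half turn about z gives the same grasp; the last joint's range is limited). The gripper opens to 91 mm and grips with 3 to 60 N. Pads are 32 mm wide; open, the fingers measure 118 mm over their backs; the gripper's body (76 mm by 178 mm) begins 60 mm behind the grasp point.
Start: joints at [-71.047, 18.312, 89.639, -0, 72.044, -1.146], TCP at [197.602, -539.997, 213.976] pointing down, gripper open.
Joint ranges: [-177.97, 177.97], [-48.28, 115.42], [12.27, 149.76], [-77.06, 257.06], [2.81, 150.46], [-146.56, 146.56]. Speed limits (degrees/s): [147.25, 147.25, 180, 180, 180, 180].

## Interface

Orientations are given as [roll, pitch, yaw] about the fixed x, y, z axes, in that order (R = Rz(yaw) Ry(pitch) Rx(roll)).
In Python, from workcell import env gives the robot as it stands.
- The arm moves only by the tool drive_tool, never from a script. Its argument "motion" is a list of rows, each a list of 2 entries, a list of its own where there are three numbers: the shift along the world's x, y, z in m, then the turn, a rotation vector about the world's x, y, z in rad. In form: [[[dx, dy, dz], [wx, wy, wz]], ...]. A call has exactly 10 rows; each row shifts and turns the commanded pose from where the row before left it; what a row does not reach is not made up. A row lasts 1/12 s, in which the tool goes at most 41.7 mm and 7.16 degrees, less where a joint would pass 70% of its speed; a pose out of reach is approached as far as the arm can. A call is refused whole if a number of a shift passes 0.0417 or a number of a turn 0.125, either way. A call with a gripper value outside its range is refused whole. "claw" is the opening, from 0 (shut) to 1 (fully open), set as the call begins (left out, the last holds). The fingers move at their own pace and stop on an object; "force" is the grip in N (left out, the last holds). Time passes only in rows, so rows that do not move let the fingers close, or fill a call up. It gives the time, the measured TCP pose, the force and the opening at its end, in the units of the state.
- env.state(): the state, without advancing time (a new reading comes with each control period).
- env.grab_frame(name): name is "side" or "top" or "wrist"; returns the picture (420x560x3 uint8, red, green, blue); there is no depth.
- env.camera_params(name): a dict with "fov_y" (degrees; the focal length in pixels is half the picture's height over the tangent of half this angle, whatever the lens; pixels are square), "cx", "cy" (the principal point, pixels), "pose" (4x4, takes a point from camera to world coordinates). Camera axes: x right, y down, z forward; pixel columns grow to the right and rows downward; lengths in mm; the calibration is good to about 2 mm. A picture is of the moment at which its call begins: read the wrist's pose just before it. camera_params takes no time and is no camera call; for the wrist camera it gives the pose at the moment of the call.
- env.job_done(): hands the job in, once; it reports no verdict.
The state is a dict: "time_s": time; "qpos": joint angles; "qvel": joint speeds; "effort": joint torques, N m; "ee_pos": TCP position; "ee_rot": TCP orientation; "force": force on the tool from outside, world axes, zero at the start; "torque": the same for the moment, N m; "gripper_width": finger opening in mm.
Only numpy, scipy, OpenCV 4.12 (cv2) and the standard library are available. Lean on these libraries where they do the work, as an engineer would, in place of code of your own. Each camera call takes 0.05 s, during which the arm holds its last target.

## Task

Push the steriliser's tray in under its amber hood by the blue plate until it clicks home. Then press the orange hold-to-run paddle half way down, so that its pointer sits in the green band, and finish with the robot still holding it there; do not press the paddle before the tray is home, never press it to its bottom stop, and leave the other things on the worktop where they stand.

Things in the scene. Friction and masses are not known exactly. Their poses are not given: they have to be found in the camera images.
- steriliser: Fixed white tweezer steriliser on the worktop. Base 210 (its x) x 340 (its y) x 22 mm high; origin at the centre of its underside, z up; +y is the way the tray is pushed home. The tray slide runs along y at x = -50 mm, the spring paddle lies along y at x = +60 mm.
- hood_mouth (a point): Middle of the lower front edge of the amber hood's mouth, at steriliser x = -50, y = +35, z = 22 mm. The hood is 101 mm wide, covers y = 35 to 160 mm, its top is at z = 87 mm, and it is open towards -y.
- home_line (a point): Middle of the thin green line across the base (steriliser x = -50, y = 0, z = 22 mm): the middle of the blue push plate stands over it when the tray is home.
- gauge (a point): Centre of the green band on the gauge plate (steriliser x = 48, y = -90, z = 58 mm). The plate is 4 x 30 mm, z = 22 to 82 mm; seen from +x it is white above, green (13 mm high) in the middle, red near the bottom. The paddle's black pointer rod moves up and down before it.
- tray (a joint): Travel of the steel tray along steriliser +y: 0 m = fully out, 0.09 m = home at the stop. Starts at 0 to 0.04 m. Friction about 1 N; a sprung roller resists from 0.077 to 0.085 m (about 6 N needed), past 0.087 m it snaps and holds the tray home. Short of that it is not latched.
- plate_top (a point): Middle of the top edge of the tray's blue upright push plate: 60 mm wide (steriliser x), 12 mm thick (y), 49 mm tall, top at z = 73 mm. Push its outer (-y) face or pinch its 12 mm. It is at steriliser x = -50, y = -90 mm plus the tray's travel.
- paddle (a joint): Spring paddle, rad: 0 = up at rest, 0.0925 = half way, 0.185 = bottomed. Hinge along steriliser x at y = +120, z = 58 mm; the pad, 130 mm from it, sinks 1.3 mm per 0.01 rad, 24 mm in all. Pointer in the green: 0.062 to 0.123 rad (pad 8 to 16 mm down). Springs back when released: 3 N at the pad starts it, 8 N half way, 13 N at the stop.
- paddle_lever: The moving lever of the paddle, a grey bar 22 x 150 x 10 mm along steriliser y with the orange pad on top near its free (-y) end and a black pointer rod beyond. Origin on the hinge axis (steriliser x = +60, y = +120, z = 58 mm); at rest its free end is tilted up 0.0925 rad, half way down it is level.
- pad (a point): Centre of the top face of the orange press pad, 40 x 40 x 8 mm; at steriliser x = +60, y = -10 mm; 82 mm over the worktop at rest, 70 mm half way (then level), 58 mm bottomed. Press straight down on it.
- pill_bottle: Bystander, loose: blue plastic pill bottle with white cap, 48 across, 85 tall (mm); origin at the centre of its underside.
- acrylic_box: Bystander, loose: clear acrylic open box, 85 x 65 x 45 tall (mm); origin at the centre of its underside.
- tumbler: Bystander, loose: sage green ceramic tumbler, 72 across, 95 tall (mm); origin at the centre of its underside.
- dropper_bottle: Bystander, loose: amber bottle with black cap, 36 across, 75 tall (mm); origin at the centre of its underside.
- cream_jar: Bystander, loose: white jar with metal lid, 62 across, 48 tall (mm); origin at the centre of its underside.
- plaster_tin: Bystander, loose: green flat tin, 70 x 50 x 30 tall (mm); origin at the centre of its underside.

How it is judged:
By the outcome, as a careful person would: the job done as asked, in the order asked, and still so for the second after the job is handed in, while the arm keeps its last pose, push and grip.
It also fails if it takes over 38 s, if anything falls off the work surface, if the arm or the gripper's body presses on something with over 40 N, if the wrist force passes 120 N, or if a joint passes its speed limit or range.

## Working session

There is one attempt and no reset: what is moved stays moved. The work goes in short steps, Python scripts to look and compute and a tool call to move; the robot and the scene stay as the last step left them, time stands still between calls to the robot, and variables do not carry over. Pictures are saved under pics/ and viewed, and the job is handed in when it is done.

Besides the shell and the picture viewer there is one more tool, called after "Request:" by a JSON object that holds its "api" and its "payload". drive_tool: Moves the arm, as the interface text tells. Its arguments: {"type":"object","properties":{"motion":{"type":"array","items":{"type":"array"}},"claw":{"type":"number"},"force":{"type":"number"}},"required":["motion"]}

```bash
mkdir -p pics; ls; python3 - <<'E'
from workcell import env
import cv2
s=env.state(); print(s)
for n in("side","top"):
    im=env.grab_frame(n); cv2.imwrite(f"pics/{n}0.png",im[:,:,::-1]); p=env.camera_params(n); print(n,p)
E
```

```text
pics
{'time_s': 0.0, 'qpos': array([-7.10477582e+01,  1.83542005e+01,  8.97091096e+01, -2.20944116e-03,
        7.20421338e+01, -1.14565511e+00]), 'qvel': array([ 0.02626916, -0.02032293,  0.01673642,  0.01531134,  0.01537279,
        0.05994792]), 'effort': array([ 4.09774138e-04, -4.12457979e+01, -2.31972045e+01,  7.28204520e-02,
        4.58142778e-02, -1.49528241e-04]), 'ee_pos': array([ 197.40834273, -539.50095444,  213.07629902]), 'ee_rot': array([-1.79999992e+02,  1.05464896e-01, -6.99014199e+01]), 'force': array([ 0.33470176,  0.4297573 , -0.12512958]), 'torque': array([-0.01555801, -0.00394832,  0.0352342 ]), 'gripper_width': 91.16867909945108}
side {'fov_y': 57.56548429160023, 'cx': 279.85634668081866, 'cy': 206.94298954087589, 'pose': array([[ 8.36858555e-01, -3.86865663e-01,  3.87301843e-01,
         2.97449281e+02],
       [-5.47395539e-01, -5.84813982e-01,  5.98624031e-01,
        -4.29239402e+02],
       [-5.08754977e-03, -7.12970942e-01, -7.01175122e-01,
         6.44291868e+02],
       [ 0.00000000e+00,  0.00000000e+00,  0.00000000e+00,
         1.00000000e+00]])}
top {'fov_y': 42.18716544599869, 'cx': 273.64064114321906, 'cy': 218.64175479223164, 'pose': array([[-2.04939197e-02, -9.86143384e-01,  1.64624500e-01,
         3.63024807e+02],
       [-9.99786163e-01,  2.06689605e-02, -6.49834377e-04,
         4.98491367e+01],
       [-2.76178741e-03, -1.64602614e-01, -9.86356098e-01,
         1.46207326e+03],
       [ 0.00000000e+00,  0.00000000e+00,  0.00000000e+00,
         1.00000000e+00]])}
```

View pics/side0.png

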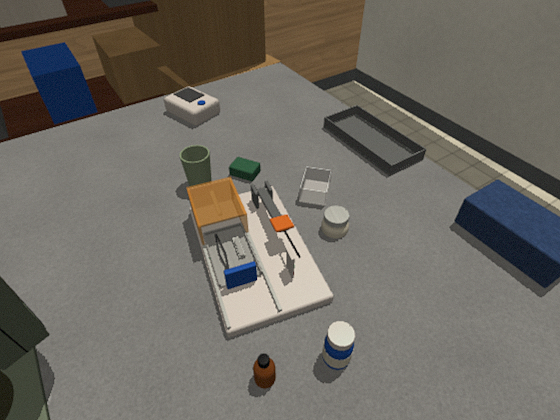

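View pics/top0.png

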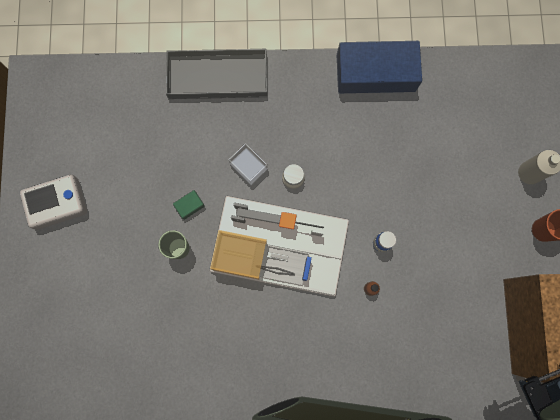

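The side view shows the blue plate at about (240,275) and the orange pad at about (283,223). In the top view the plate is at about (307,268) and the pad at about (288,220). The steriliser's +y points image-left in the top view, which is roughly world +y.

```bash
cat > h.py <<'E'
import numpy as np, cv2
from workcell import env
def ray(p,u,v,H=420):
    f=H/2/np.tan(np.radians(p['fov_y']/2)); T=np.array(p['pose'])
    d=T[:3,:3]@np.array([(u-p['cx'])/f,(v-p['cy'])/f,1]); return T[:3,3],d/np.linalg.norm(d)
def onz(p,u,v,z):
    o,d=ray(p,u,v); return o+d*(z-o[2])/d[2]
def two(p,a,q,b):
    o1,d1=ray(p,*a);o2,d2=ray(q,*b)
    t=np.linalg.lstsq(np.c_[d1,-d2],o2-o1,rcond=None)[0]
    A=o1+d1*t[0];B=o2+d2*t[1]; return (A+B)/2,np.linalg.norm(A-B)
def proj(p,X):
    f=210/np.tan(np.radians(p['fov_y']/2)); T=np.linalg.inv(p['pose']); c=T[:3,:3]@X+T[:3,3]
    return c[0]/c[2]*f+p['cx'],c[1]/c[2]*f+p['cy']
E
python3 - <<'E'
from h import *
for n,box in(("top",(200,190,355,305)),("side",(180,170,340,340))):
    im=cv2.imread(f"pics/{n}0.png"); p=env.camera_params(n); hsv=cv2.cvtColor(im,cv2.COLOR_BGR2HSV)
    x0,y0,x1,y1=box; roi=np.zeros(im.shape[:2],np.uint8); roi[y0:y1,x0:x1]=255
    for nm,lo,hi in(("blue",(105,150,60),(130,255,255)),("orange",(4,200,120),(12,255,255)),("amber",(12,100,80),(25,255,255)),("white",(0,0,165),(180,45,255)),("green",(40,60,50),(90,255,255))):
        m=cv2.inRange(hsv,lo,hi)&roi
        cs=sorted(cv2.findContours(m,0,1)[0],key=cv2.contourArea)[-2:]
        for c in cs[::-1]:
            a=cv2.contourArea(c)
            if a<4: continue
            M=cv2.moments(c); r=cv2.minAreaRect(c)
            print(n,nm,a,round(M['m10']/a,1),round(M['m01']/a,1),np.round(cv2.boxPoints(r),1).tolist())
    c=im[y0:y1,x0:x1]; c=cv2.resize(c,None,fx=4.5 if n=="top" else 3.5,fy=4.5 if n=="top" else 3.5,interpolation=cv2.INTER_CUBIC); cv2.imwrite(f"pics/{n}0c.png",c)
E
```

```text
top amber 1867.0 238.1 254.3 [[209.8000030517578, 269.0], [217.6999969482422, 229.6999969482422], [265.70001220703125, 239.3000030517578], [257.8999938964844, 278.6000061035156]]
top amber 173.0 287.5 219.8 [[279.1000061035156, 225.5], [281.20001220703125, 211.89999389648438], [295.8999938964844, 214.10000610351562], [293.79998779296875, 227.6999969482422]]
top white 6570.0 291.3 239.5 [[210.0, 271.0], [224.8000030517578, 195.1999969482422], [349.3999938964844, 219.60000610351562], [334.5, 295.3999938964844]]
top white 7.0 276.0 270.1 [[269.8999938964844, 269.5], [270.29998779296875, 267.79998779296875], [281.1000061035156, 270.5], [280.70001220703125, 272.20001220703125]]
top green 7.0 200.7 203.1 [[200.0, 206.0], [200.0, 200.0], [202.0, 200.0], [202.0, 206.0]]
side blue 518.0 240.3 274.6 [[222.5, 270.0], [253.89999389648438, 261.20001220703125], [259.0, 279.29998779296875], [227.60000610351562, 288.1000061035156]]
side orange 214.0 281.0 222.8 [[269.6000061035156, 218.6999969482422], [288.8999938964844, 213.1999969482422], [292.70001220703125, 226.39999389648438], [273.399993896484
[... 236 characters left out ...]
35156, 218.8000030517578], [288.79998779296875, 212.39999389648438], [293.3999938964844, 226.1999969482422], [274.20001220703125, 232.60000610351562]]
side white 5394.0 272.7 280.0 [[185.8000030517578, 212.10000610351562], [291.3999938964844, 175.60000610351562], [332.8999938964844, 295.70001220703125], [227.39999389648438, 332.20001220703125]]
side white 202.0 316.0 185.8 [[302.79998779296875, 189.5], [304.0, 179.1999969482422], [328.6000061035156, 182.10000610351562], [327.3999938964844, 192.39999389648438]]
side green 29.0 248.6 171.3 [[238.0, 170.0], [255.0, 170.0], [255.0, 174.0], [238.0, 174.0]]
side green 6.0 208.6 176.5 [[205.0, 170.0], [210.0, 170.0], [210.0, 180.0], [205.0, 180.0]]
```

View pics/top0c.png

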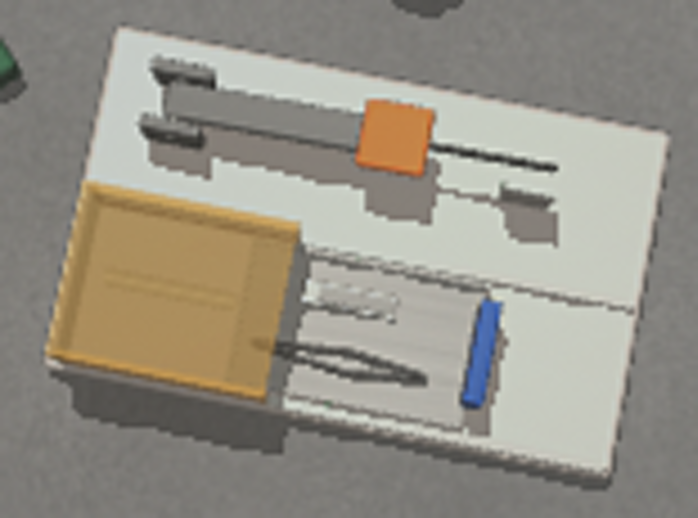

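View pics/side0c.png

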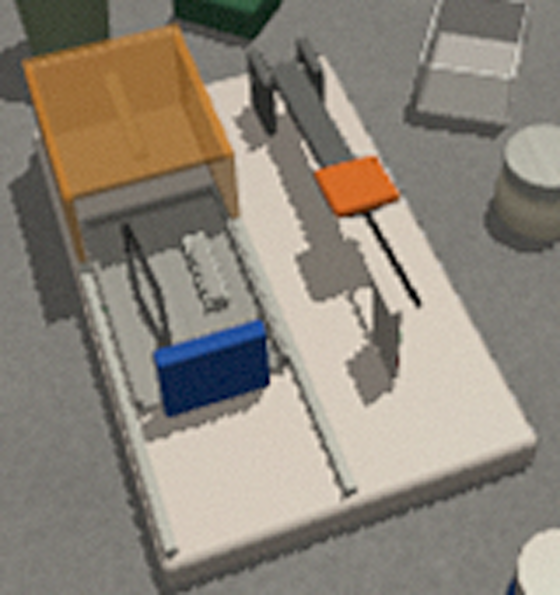

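```bash
python3 - <<'E'
from h import *
from scipy.optimize import least_squares as LS
T=env.camera_params("top");S=env.camera_params("side")
t=lambda x,y:(200+x/4.5-.4,190+y/4.5-.4); s=lambda x,y:(180+x/3.5-.4,170+y/3.5-.4)
obs=[(T,t(118,28),(105,170,22)),(T,t(665,132),(105,-170,22)),(T,t(610,470),(-105,-170,22)),
(S,s(535,440),(105,-170,22)),(S,s(165,565),(-105,-170,22)),(S,s(323,57),(105,170,22)),
(T,(287.5,219.8),(60,-10,82)),(T,t(300,226),(.5,35,87)),(T,t(267,398),(-100.5,35,87)),(T,t(50,354),(-100.5,160,87)),(S,s(234,153),(.5,35,87)),(S,s(71,196),(-100.5,35,87))]
W=[onz(p,*uv,X[2])[:2] for p,uv,X in obs]; L=np.array([o[2] for o in obs])[:,:2]
def tr(v,X): c,q=np.cos(v[2]),np.sin(v[2]); return X@np.array([[c,q],[-q,c]])+v[:2]
W=np.array(W)
for nm,ix in(("all",range(12)),("top",[0,1,2,6,7,8,9]),("side",[3,4,5,10,11])):
    ix=list(ix); r=LS(lambda v:(tr(v,L[ix])-W[ix]).ravel(),[450,0,-.2],loss='soft_l1')
    print(nm,r.x[:2].round(1),np.degrees(r.x[2]).round(2)); print((tr(r.x,L[ix])-W[ix]).round(1).tolist())
    v=r.x
    if nm=="all":
      va=v
      for k,X in dict(padc=(60,-10),plate0=(-50,-90),home=(-50,0)).items(): print(k,tr(v,np.array([X])).round(1))
# plate top
for p,a,b in((T,t(488,300),t(470,406)),(S,s(158,352),s(265,326))):
    for q in(a,b):
        P=onz(p,*q,73)[:2]; c,q2=np.cos(va[2]),np.sin(va[2]); d=P-va[:2]; print("plate loc",(d@np.array([[c,-q2],[q2,c]])).round(1))
print("pad 2view",two(T,(287.5,219.8),S,(281,221)))
E
```

```text
all [532.   34.8] -12.22
[[2.0, 2.0], [0.2, -4.8], [-6.3, -0.9], [4.6, -3.0], [-1.2, -3.6], [5.4, 4.1], [-1.1, -1.0], [1.6, 0.1], [-0.7, 1.3], [-1.3, 2.2], [1.8, 0.2], [-2.9, 0.4]]
padc [[588.5  12.4]]
plate0 [[464.1 -42.5]]
home [[483.1  45.4]]
top [532.5  34.7] -12.07
[[2.1, 2.2], [1.2, -4.8], [-5.5, -1.4], [-0.5, -1.0], [2.0, 0.0], [-0.3, 0.9], [-1.3, 1.9]]
side [530.2  34.8] -12.86
[[0.8, -3.7], [-4.5, -2.1], [5.2, 2.5], [0.4, 0.1], [-4.0, 1.4]]
plate loc [-20.5 -77.9]
plate loc [-81.3 -78.9]
plate loc [-78.6 -77. ]
plate loc [-21.2 -81.2]
pad 2view (array([588.14934888,  13.94630853,  83.68362159]), np.float64(2.516008218893861))
```

The fit puts the steriliser at about (532, 35) with yaw -12.1°. The pad agrees at about (588, 13, 82) from two views. The plate is at steriliser y ≈ -79, so the tray is about 12 mm in. Next I shut the gripper, turn the tool to yaw -12.1° and travel high to a point ahead of the plate.

Request:
{"api": "drive_tool", "payload": {"claw": 0, "force": 40, "motion": [[[0.013, 0.023, 0], [0, 0, 0.0505]], [[0.013, 0.023, 0], [0, 0, 0.0505]], [[0.013, 0.023, 0], [0, 0, 0.0505]], [[0.013, 0.023, 0], [0, 0, 0.0505]], [[0.013, 0.023, 0], [0, 0, 0.0505]], [[0.013, 0.023, 0], [0, 0, 0.0505]], [[0.013, 0.023, 0], [0, 0, 0.0505]], [[0.013, 0.023, 0], [0, 0, 0.0505]], [[0.013, 0.023, 0], [0, 0, 0.0505]], [[0.013, 0.023, 0], [0, 0, 0.0505]]]}}

```text
time_s: 0.93
ee_pos: [327.8, -308.6, 213.7]
ee_rot: [-180.0, 0.0, -40.8]
force: [-0.2, -0.1, 1.0]
gripper_width: 27.5
```

Request:
{"api": "drive_tool", "payload": {"motion": [[[0.013, 0.023, 0], [0, 0, 0.0505]], [[0.013, 0.023, 0], [0, 0, 0.0505]], [[0.013, 0.023, 0], [0, 0, 0.0505]], [[0.013, 0.023, 0], [0, 0, 0.0505]], [[0.013, 0.023, 0], [0, 0, 0.0505]], [[0.013, 0.023, 0], [0, 0, 0.0505]], [[0.013, 0.023, 0], [0, 0, 0.0505]], [[0.013, 0.023, 0], [0, 0, 0.0505]], [[0.013, 0.023, 0], [0, 0, 0.0505]], [[0.013, 0.023, 0], [0, 0, 0.0505]]]}}

```text
time_s: 1.77
ee_pos: [457.8, -78.7, 213.7]
ee_rot: [180.0, 0.0, -11.9]
force: [0.6, -0.8, 0.1]
gripper_width: 0.4
```

Request:
{"api": "drive_tool", "payload": {"motion": [[[0, 0, -0.02], [0, 0, 0]], [[0, 0, -0.02], [0, 0, 0]], [[0, 0, -0.02], [0, 0, 0]], [[0, 0, -0.02], [0, 0, 0]], [[0, 0, -0.02], [0, 0, 0]], [[0, 0, -0.02], [0, 0, 0]], [[0, 0, -0.02], [0, 0, 0]], [[0, 0, -0.02], [0, 0, 0]], [[0, 0, -0.008], [0, 0, 0]], [[0, 0, 0], [0, 0, 0]]]}}

```text
time_s: 2.6
ee_pos: [455.9, -79.7, 44.2]
ee_rot: [180.0, 0.3, -12.0]
force: [-0.9, -0.1, 0.5]
gripper_width: 0.5
```

```bash
python3 - <<'E'
from h import *
s=env.state(); print(s['ee_pos'],s['force'])
a=env.grab_frame("side");b=env.grab_frame("top")
a=cv2.resize(a[160:340,160:360],None,fx=2,fy=2);b=cv2.resize(b[180:310,195:395],None,fx=2,fy=2)
cv2.imwrite("pics/m1.png",np.vstack([a,b])[:,:,::-1])
E
```

```text
[455.94576403 -79.68190082  44.20666456] [-0.85481972 -0.09448919  0.47111544]
```

View pics/m1.png

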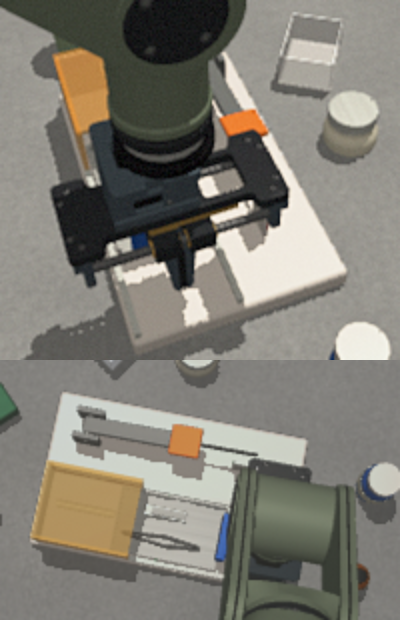

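The picture shows the shut fingers in the slide ahead of the blue plate, with the bottles clear. Now I push along steriliser +y.

Request:
{"api": "drive_tool", "payload": {"motion": [[[0.0017, 0.0078, 0], [0, 0, 0]], [[0.0017, 0.0078, 0], [0, 0, 0]], [[0.0017, 0.0078, 0], [0, 0, 0]], [[0.0017, 0.0078, 0], [0, 0, 0]], [[0.0017, 0.0078, 0], [0, 0, 0]], [[0.0017, 0.0078, 0], [0, 0, 0]], [[0.0017, 0.0078, 0], [0, 0, 0]], [[0.0017, 0.0078, 0], [0, 0, 0]], [[0.0017, 0.0078, 0], [0, 0, 0]], [[0.0017, 0.0078, 0], [0, 0, 0]]]}}

```text
time_s: 3.53
ee_pos: [474.8, -1.2, 46.0]
ee_rot: [180.0, -0.0, -12.0]
force: [1.2, -0.9, 1.0]
gripper_width: 0.2
```

Request:
{"api": "drive_tool", "payload": {"motion": [[[0.0005, 0.002, 0], [0, 0, 0]], [[0.0005, 0.002, 0], [0, 0, 0]], [[0.0005, 0.002, 0], [0, 0, 0]], [[0.0005, 0.002, 0], [0, 0, 0]], [[0.0005, 0.002, 0], [0, 0, 0]], [[0.0005, 0.002, 0], [0, 0, 0]], [[0, 0, 0], [0, 0, 0]], [[0, 0, 0], [0, 0, 0]], [[0, 0, 0], [0, 0, 0]], [[0, 0, 0], [0, 0, 0]]]}}

```text
time_s: 4.37
ee_pos: [477.5, 10.0, 45.9]
ee_rot: [-180.0, 0.0, -12.0]
force: [-0.0, -0.9, -0.3]
gripper_width: 0.2
```

Request:
{"api": "drive_tool", "payload": {"motion": [[[0.0003, 0.0015, 0], [0, 0, 0]], [[0.0003, 0.0015, 0], [0, 0, 0]], [[0.0003, 0.0015, 0], [0, 0, 0]], [[0.0003, 0.0015, 0], [0, 0, 0]], [[0, 0, 0], [0, 0, 0]], [[0, 0, 0], [0, 0, 0]], [[0, 0, 0], [0, 0, 0]], [[0, 0, 0], [0, 0, 0]], [[0, 0, 0], [0, 0, 0]], [[0, 0, 0], [0, 0, 0]]]}}

```text
time_s: 5.2
ee_pos: [479.0, 16.2, 46.1]
ee_rot: [-180.0, -0.0, -12.0]
force: [0.2, -0.8, -0.3]
gripper_width: 0.2
```

Request:
{"api": "drive_tool", "payload": {"motion": [[[0.0003, 0.0015, 0], [0, 0, 0]], [[0.0003, 0.0015, 0], [0, 0, 0]], [[0.0003, 0.0015, 0], [0, 0, 0]], [[0, 0, 0], [0, 0, 0]], [[0, 0, 0], [0, 0, 0]], [[0, 0, 0], [0, 0, 0]], [[0, 0, 0], [0, 0, 0]], [[0, 0, 0], [0, 0, 0]], [[0, 0, 0], [0, 0, 0]], [[0, 0, 0], [0, 0, 0]]]}}

```text
time_s: 6.03
ee_pos: [479.7, 20.5, 46.0]
ee_rot: [-180.0, -0.0, -12.0]
force: [-0.4, -0.2, 0.9]
gripper_width: 0.6
```

```bash
python3 - <<'E'
from h import *
a=env.grab_frame("side");b=env.grab_frame("top")
a=cv2.resize(a[160:340,160:360],None,fx=2,fy=2);b=cv2.resize(b[180:310,195:395],None,fx=2,fy=2)
cv2.imwrite("pics/m2.png",np.vstack([a,b])[:,:,::-1])
cv2.imwrite("pics/w2.png",env.grab_frame("wrist")[:,:,::-1])
E
```

```text
(no output)
```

View pics/m2.png

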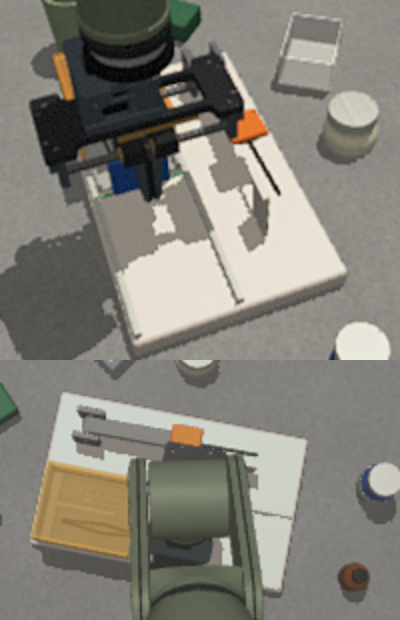

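View pics/w2.png

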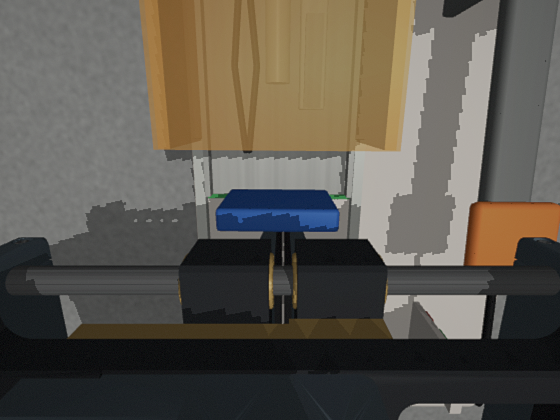

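The fingers are against the blue plate. The green home line shows on both sides of it in the wrist view, at about (212,197) and (345,197). I'll measure the plate against the line.

```bash
python3 - <<'E'
from h import *
p=env.camera_params("wrist"); c,q=np.cos(np.radians(-12.1)),np.sin(np.radians(-12.1))
def loc(P): d=P[:2]-np.array([532.3,34.8]); return (d@np.array([[c,-q],[q,c]])).round(1)
for n,u,v,z in(("line",212,197,22),("line",345,197,22),("pl back",229,190.5,73),("pl back",332,190.5,73),("pl front",217,208,73),("pl front",338,208,73),("hood",155,150,87),("hood",403,150,87)):
    print(n,loc(onz(p,u,v,z)))
im=env.grab_frame("wrist"); cv2.imwrite("pics/w3.png",cv2.resize(im[140:280,170:370],None,fx=4,fy=4)[:,:,::-1])
E
```

```text
line [-92.1  -0.5]
line [-7.8 -0.4]
pl back [-72.2  15.3]
pl back [-24.3  15.3]
pl front [-78.2   6.8]
pl front [-21.2   6.9]
hood [-99.   35.3]
hood [ 1.5 35.3]
```

View pics/w3.png

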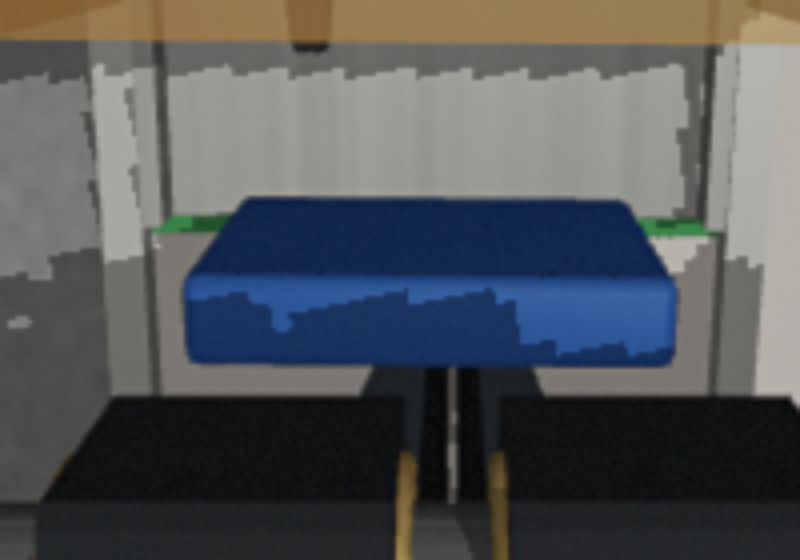

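```bash
python3 - <<'E'
from h import *
p=env.camera_params("wrist"); c,q=np.cos(np.radians(-12.1)),np.sin(np.radians(-12.1))
def loc(P): d=P[:2]-np.array([532.3,34.8]); return (d@np.array([[c,-q],[q,c]])).round(1)
print(loc(p['pose'][:3,3]),p['pose'][2,3])
for n,u,v,z in(("front",218,229.5,73),("front",337,229.5,73),("inner bottom",230,190,26),("inner bottom",331,190,26)): print(n,loc(onz(p,u,v,z)))
print(env.state()['ee_pos'],env.state()['force'])
E
```

```text
[-47.2  47.6] 215.6465410769768
front [-78.3  -3.9]
front [-21.2  -3.8]
inner bottom [-79.8   5. ]
inner bottom [-17.4   5. ]
[479.69809971  20.49114494  45.98331764] [-0.38345034  0.03813992 -0.24436046]
```

The plate spans about -4 to +6.8 in steriliser y, so it stands over the line. With zero contact force, it looks as though it snapped ahead of the fingers. To confirm, I push on gently until the stop pushes back.

Request:
{"api": "drive_tool", "payload": {"motion": [[[0.0002, 0.001, 0], [0, 0, 0]], [[0.0002, 0.001, 0], [0, 0, 0]], [[0.0002, 0.001, 0], [0, 0, 0]], [[0, 0, 0], [0, 0, 0]], [[0, 0, 0], [0, 0, 0]], [[0, 0, 0], [0, 0, 0]], [[0, 0, 0], [0, 0, 0]], [[0, 0, 0], [0, 0, 0]], [[0, 0, 0], [0, 0, 0]], [[0, 0, 0], [0, 0, 0]]]}}

```text
time_s: 7.07
ee_pos: [480.0, 22.0, 46.0]
ee_rot: [179.8, 0.0, -12.0]
force: [-0.1, -7.2, 0.9]
gripper_width: 0.6
```

Request:
{"api": "drive_tool", "payload": {"motion": [[[0.0002, 0.001, 0], [0, 0, 0]], [[0.0002, 0.001, 0], [0, 0, 0]], [[0, 0, 0], [0, 0, 0]], [[0, 0, 0], [0, 0, 0]], [[0, 0, 0], [0, 0, 0]], [[0, 0, 0], [0, 0, 0]], [[0, 0, 0], [0, 0, 0]], [[0, 0, 0], [0, 0, 0]], [[0, 0, 0], [0, 0, 0]], [[0, 0, 0], [0, 0, 0]]]}}

```text
time_s: 7.9
ee_pos: [480.0, 22.0, 46.1]
ee_rot: [179.6, 0.0, -11.9]
force: [-0.6, -16.0, 1.8]
gripper_width: 0.2
```

The stop holds firm at 16 N without moving, so the tray is home. I back off and lift.

Request:
{"api": "drive_tool", "payload": {"motion": [[[-0.001, -0.005, 0], [0, 0, 0]], [[-0.0015, -0.007, 0], [0, 0, 0]], [[0, 0, 0.013], [0, 0, 0]], [[0, 0, 0.013], [0, 0, 0]], [[0, 0, 0.013], [0, 0, 0]], [[0, 0, 0.013], [0, 0, 0]], [[0, 0, 0.013], [0, 0, 0]], [[0, 0, 0.013], [0, 0, 0]], [[0, 0, 0.013], [0, 0, 0]], [[0, 0, 0.013], [0, 0, 0]]]}}

```text
time_s: 8.73
ee_pos: [478.0, 13.6, 150.6]
ee_rot: [-180.0, 0.0, -12.0]
force: [0.2, 0.6, -0.4]
gripper_width: 0.7
```

```bash
python3 - <<'E'
from h import *
s=env.state();p=env.camera_params("wrist");im=env.grab_frame("wrist"); cv2.imwrite("pics/w4.png",im[:,:,::-1]); print(s['ee_pos'],s['force'])
hsv=cv2.cvtColor(im,cv2.COLOR_RGB2HSV); c,q=np.cos(np.radians(-12.1)),np.sin(np.radians(-12.1))
def loc(P): d=P[:2]-np.array([532.3,34.8]); return (d@np.array([[c,-q],[q,c]])).round(1)
m=cv2.inRange(hsv,(3,180,100),(12,255,255)); k=max(cv2.findContours(m,0,1)[0],key=cv2.contourArea); x,y,w,h=cv2.boundingRect(k);print(x,y,w,h)
for u,v in((x,y),(x+w,y),(x,y+h),(x+w,y+h)): P=onz(p,u,v,82); print(P.round(1),loc(P))
E
```

```text
[478.00618653  13.63210589 150.56106609] [ 0.24584297  0.60767944 -0.35109556]
394 159 53 51
[570.4  38.   82. ] [36.6 11.1]
[609.6  29.7  82. ] [76.7 11.2]
[565.6  -2.   82. ] [ 40.3 -29. ]
[606.5 -10.7  82. ] [ 82.1 -29. ]
```

View pics/w4.png

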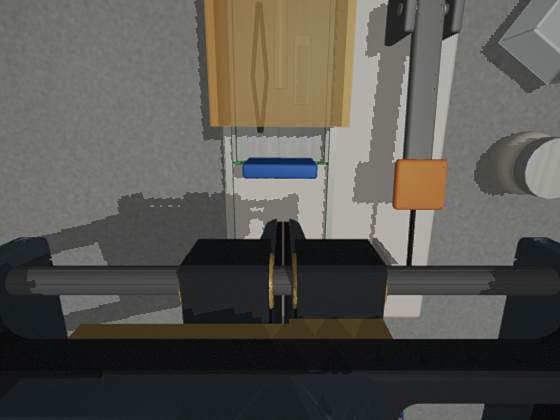

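The plate stayed over the green line at about (280,168) after I let go. The orange pad is at about (420,185), giving steriliser (59,-9), which agrees with the fit. I move over the pad.

Request:
{"api": "drive_tool", "payload": {"motion": [[[0.011, 0, -0.002], [0, 0, 0]], [[0.011, 0, -0.002], [0, 0, 0]], [[0.011, 0, -0.002], [0, 0, 0]], [[0.011, 0, -0.002], [0, 0, 0]], [[0.011, 0, -0.002], [0, 0, 0]], [[0.011, 0, -0.002], [0, 0, 0]], [[0.011, 0, -0.002], [0, 0, 0]], [[0.011, 0, -0.002], [0, 0, 0]], [[0.011, 0, -0.002], [0, 0, 0]], [[0.011, 0, -0.002], [0, 0, 0]]]}}

```text
time_s: 9.62
ee_pos: [589.3, 13.5, 129.6]
ee_rot: [180.0, 0.0, -12.0]
force: [0.2, 0.7, -0.4]
gripper_width: 0.4
```

Request:
{"api": "drive_tool", "payload": {"motion": [[[0, 0, -0.005], [0, 0, 0]], [[0, 0, -0.005], [0, 0, 0]], [[0, 0, -0.005], [0, 0, 0]], [[0, 0, -0.005], [0, 0, 0]], [[0, 0, -0.005], [0, 0, 0]], [[0, 0, -0.005], [0, 0, 0]], [[0, 0, -0.005], [0, 0, 0]], [[0, 0, 0], [0, 0, 0]], [[0, 0, 0], [0, 0, 0]], [[0, 0, 0], [0, 0, 0]]]}}

```text
time_s: 10.45
ee_pos: [588.4, 13.5, 95.2]
ee_rot: [-180.0, -0.0, -12.0]
force: [-0.0, 0.4, 0.3]
gripper_width: 0.4
```

Well centred. I descend in small steps, reading contact from the force.

Request:
{"api": "drive_tool", "payload": {"motion": [[[0, 0, -0.002], [0, 0, 0]], [[0, 0, -0.002], [0, 0, 0]], [[0, 0, -0.002], [0, 0, 0]], [[0, 0, -0.002], [0, 0, 0]], [[0, 0, -0.002], [0, 0, 0]], [[0, 0, -0.002], [0, 0, 0]], [[0, 0, -0.001], [0, 0, 0]], [[0, 0, 0], [0, 0, 0]], [[0, 0, 0], [0, 0, 0]], [[0, 0, 0], [0, 0, 0]]]}}

```text
time_s: 11.28
ee_pos: [588.2, 13.3, 82.2]
ee_rot: [180.0, -0.0, -12.0]
force: [-1.0, -1.2, 2.4]
gripper_width: -0.0
```

Request:
{"api": "drive_tool", "payload": {"motion": [[[0, 0, -0.002], [0, 0, 0]], [[0, 0, -0.002], [0, 0, 0]], [[0, 0, -0.002], [0, 0, 0]], [[0, 0, -0.001], [0, 0, 0]], [[0, 0, 0], [0, 0, 0]], [[0, 0, 0], [0, 0, 0]], [[0, 0, 0], [0, 0, 0]], [[0, 0, 0], [0, 0, 0]], [[0, 0, 0], [0, 0, 0]], [[0, 0, 0], [0, 0, 0]]]}}

```text
time_s: 12.12
ee_pos: [588.4, 13.0, 75.2]
ee_rot: [180.0, -0.0, -12.0]
force: [-1.3, -3.9, 5.2]
gripper_width: 0.4
```

Request:
{"api": "drive_tool", "payload": {"motion": [[[0, 0, -0.002], [0, 0, 0]], [[0, 0, -0.002], [0, 0, 0]], [[0, 0, -0.001], [0, 0, 0]], [[0, 0, 0], [0, 0, 0]], [[0, 0, 0], [0, 0, 0]], [[0, 0, 0], [0, 0, 0]], [[0, 0, 0], [0, 0, 0]], [[0, 0, 0], [0, 0, 0]], [[0, 0, 0], [0, 0, 0]], [[0, 0, 0], [0, 0, 0]]]}}

```text
time_s: 12.95
ee_pos: [588.4, 12.7, 70.6]
ee_rot: [179.9, -0.1, -12.0]
force: [-1.0, -3.9, 7.1]
gripper_width: 0.4
```

```bash
python3 - <<'E'
from h import *
s=env.state(); print(s['ee_pos'],s['force'])
a=env.grab_frame("side");w=env.grab_frame("wrist")
cv2.imwrite("pics/s5.png",cv2.resize(a[160:310,180:350],None,fx=3.5,fy=3.5,interpolation=2)[:,:,::-1]);cv2.imwrite("pics/w5.png",w[:,:,::-1])
E
```

```text
[588.424932    12.73420693  70.55726006] [-1.01790329 -3.8982929   7.13518925]
```

View pics/s5.png

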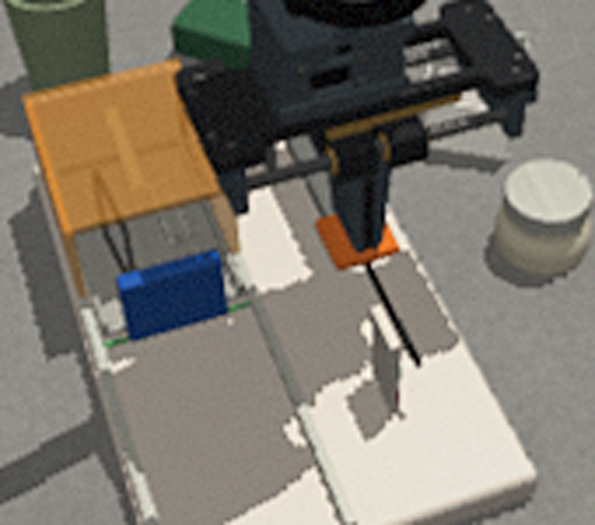

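View pics/w5.png

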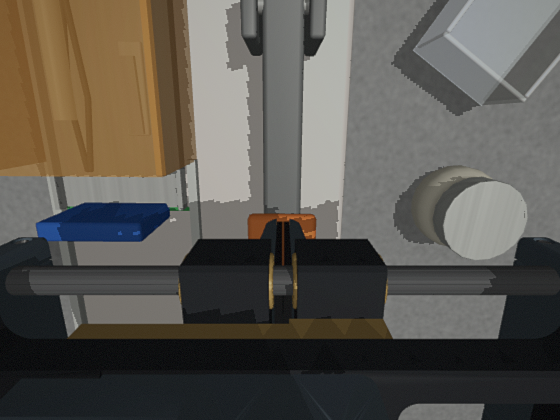

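```bash
python3 - <<'E'
from h import *
p=env.camera_params("side"); c,q=np.cos(np.radians(-12.1)),np.sin(np.radians(-12.1)); ex=np.array([c,q,0]);ey=np.array([-q,c,0]);O=np.array([532.3,34.8,0])
for n,u,v in(("rest",299.2,257),("now",299.2,263.2)):
    o,d=ray(p,u,v); t=(60-(o-O)@ex)/(d@ex); P=o+t*d; y=(P-O)@ey; print(n,"y",y.round(1),"z",P[2].round(1),"tilt up",((P[2]-58)/(120-y)).round(4))
for _ in range(1): s=env.state(); print(s['time_s'],s['ee_pos'],s['force'])
E
```

```text
rest y -97.4 z 71.6 tilt up 0.0624
now y -98.8 z 54.1 tilt up -0.018
13.05 [588.44337728  12.71209816  70.56234615] [-1.80673701 -4.90165179  7.38694448]
```

Request:
{"api": "drive_tool", "payload": {"motion": [[[0, 0, 0], [0, 0, 0]], [[0, 0, 0], [0, 0, 0]], [[0, 0, 0], [0, 0, 0]], [[0, 0, 0], [0, 0, 0]], [[0, 0, 0], [0, 0, 0]], [[0, 0, 0], [0, 0, 0]], [[0, 0, 0], [0, 0, 0]], [[0, 0, 0], [0, 0, 0]], [[0, 0, 0], [0, 0, 0]], [[0, 0, 0], [0, 0, 0]]]}}

```text
time_s: 13.88
ee_pos: [588.4, 12.7, 70.6]
ee_rot: [179.9, -0.1, -12.0]
force: [-2.1, -3.8, 6.8]
gripper_width: 0.4
```

```bash
python3 -c "
from workcell import env
env.job_done(); s=env.state(); print(s['time_s'],s['ee_pos'],s['force'])"
```

```text
the job is handed in; nothing more can be done
the job is handed in; nothing more can be done
```

The tray is pushed home and the robot is holding the paddle about half way down. I handed the job in at about 13.9 s of the 38 s allowed; no verdict was reported.

- **Tray:** I pushed it with the shut fingers by the blue plate. A further push met a firm stop at 16 N with no movement. After I let go, the plate stayed over the green line, within about 1–2 mm by the wrist camera. I inferred the click from these checks and did not observe it directly.
- **Paddle:** I pressed it only after the tray was home. The tool tip held steady at z = 70.6 mm with about 7 N upward. That matches the expected 70 mm and 8 N half way, roughly 0.088 rad.
- **Pointer:** I did not read it directly against the green band. The side view gave about 0.080 rad of movement from rest, inside the 0.062–0.123 rad band. Its absolute tilt reading was off by 0.02–0.03 rad, including at rest, so I relied on the difference.
- **Other items:** I touched none of the loose things, and those in view in the last pictures looked undisturbed.

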